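# Touch off on the square tool setter and store the reading

## Robot

A 7-joint arm with a two-finger parallel gripper is mounted at the origin on the work surface. World frame = base frame: x ahead of the robot, y to its left, z up, the work surface at z = 0. Lengths are in m, angles in rad, forces in N, time in s.
With the tool pointing down it reaches from about 0.4 to 0.925 m from the base axis. Payload 5.6 kg.
Tool frame: the origin (TCP) lies between the finger pads; the fingertips stand 14 mm ahead of it and the grasp point (between the pads) lies 5 mm behind it; y points along the fingers, x is the direction in which the jaws open and shut, and the axes are right-handed (so a half turn about y gives the same grasp; the last joint's range is limited). The gripper opens to 85 mm and grips with 20 to 120 N. Pads are 22 mm wide; open, the fingers measure 114 mm over their backs; the gripper's body (76 mm by 85 mm) begins 54 mm behind the grasp point. The pads swing forward as they close: fully open they stand 13 mm farther back than shut.
Start: joints at [1.058, 0.468, -0.012, 1.603, 0.006, 1.071, -0.056], TCP at [0.294, -0.58, 0.245] pointing down, gripper open.
Joint ranges: [-2.53, 2.53], [-0.31, 2.02], [-1.57, 1.55], [0.28, 2.44], [-1.29, 4.43], [0.15, 1.84], [-2.92, 2.92]. Speed limits (rad/s): [2.57, 2.57, 3.14, 3.14, 3.14, 3.14, 3.14].

## Interface

Orientations are given as a unit quaternion [x, y, z, w].
In Python, from workcell import read_state, snapshot, camera_params, close_job gives the robot as it stands.
- The arm moves only by the shell command python3 -m pendant 'ROWS'. ROWS is JSON, a list of rows, each an object of numbers: "dx", "dy", "dz": the shift along the tool's x, y, z normalised to -1 to 1, where 1 is 10 cm; "wx", "wy", "wz": the turn, a rotation vector about the tool's x, y, z normalised to -1 to 1, where 1 is 120 degrees; "gripper": the gripper's target within -1 to 1 (shut at 1, half-way at 0, fully open at -1). A call has 1 to 8 rows; each row is the pose to reach, as a shift and turn from the pose measured when the call began, along the tool's axes at that moment; what a row does not reach only later rows make up. A row lasts 1/8 s, in which the tool goes at most 62.5 mm and 10.7 degrees, less where a joint would pass 70% of its speed; a pose out of reach is approached as far as the arm can. A call with a number of a shift or a turn outside -1 to 1 is refused whole. A call with a gripper value outside its range is refused whole. The fingers move at their own pace and stop on an object; the grip force is fixed at half the most. Time passes only in rows, so rows that repeat a pose let the fingers close. It gives the time, the measured TCP pose, the force and the opening at its end, in the units of the state.
- read_state(): the state, without advancing time (a new reading comes with each control period).
- snapshot(name): name is "scene" or "top" or "wrist"; returns the picture (400x640x3 uint8, red, green, blue); there is no depth.
- camera_params(name): a dict with "fx", "fy", "cx", "cy" (pixels), "camera_from_world" (4x4, takes a point from world to camera coordinates); the wrist camera has in their place "mount" (4x4, takes a point from camera to tool coordinates, whose origin is the TCP and whose axes are the tool frame's). Camera axes: x right, y up, looking along -z (the intrinsics and any distortion apply to the point x, -y, -z); pixel columns grow to the right and rows downward; lengths in m; the calibration is good to about 2 mm. A picture is of the moment at which its call begins: read the wrist's pose just before it. camera_params takes no time and is no camera call.
- close_job(): hands the job in, once; it reports no verdict.
The state is a dict: "time_s": time; "q": joint angles; "joint_velocities": joint speeds; "effort": joint torques, N m; "eef_pos": TCP position; "tcp_rot": TCP orientation; "wrist_force": force on the tool from outside, world axes, zero at the start; "torque": the same for the moment, N m; "finger_gap": finger opening in m.
Only numpy, scipy, OpenCV 4.12 (cv2) and the standard library are available. Lean on these libraries where they do the work, as an engineer would, in place of code of your own. Each camera call takes 0.05 s, during which the arm holds its last target. There are 200 camera calls.

## Task

Touch off on the tool setter with the square anvil: with the closed fingertips press its anvil gently about half-way down, never to its stop, keep it there for half a second, and let it come back up. Then store the reading by pressing the small flat button on the control box fully in and letting it go, and withdraw. Grasp and lift nothing, and leave the other two setters, the large mushroom stop button and everything else on the bench alone.

Things in the scene. Friction and masses are not known exactly. Their poses are not given: they have to be found in the camera images.
- square_setter: the tool setter to touch: loose 0.9 kg aluminium square block 66 x 66 mm, 50 mm high, with a sprung square steel anvil on a stem above it; origin at the centre of its underside, z up, x and y along its sides
- square_setter_top (a point): centre of the top face of the square anvil (28 x 28 mm, 8 mm thick), 74 mm above the table when up; moves with the anvil; the anvil moves straight down on a spring over 12 mm of travel (about 2 N to start it, 5 N at half travel, 8 N at its stop) and returns by itself
- square_setter_anvil (a joint): how far the square anvil is pressed down, m: 0 up, 0.012 at its stop
- disc_setter: another tool setter, to be left alone: loose round aluminium body 68 mm across, 60 mm high, with a wide round anvil 42 mm across whose top is 84 mm above the table; origin at the centre of its underside
- disc_setter_anvil (a joint): how far the wide round anvil is pressed down, m: 0 up, 0.012 at its stop
- pin_setter: another tool setter, to be left alone: loose round aluminium body 68 mm across, 40 mm high, with a narrow round anvil 16 mm across whose top is 64 mm above the table; origin at the centre of its underside
- pin_setter_anvil (a joint): how far the narrow round anvil is pressed down, m: 0 up, 0.012 at its stop
- control_box: grey control box fixed to the table, 90 (x) x 150 (y) x 50 mm high, with two black buttons on its top face on its y centre line: the small flat store button at y = +42 mm, the large mushroom stop button at y = -42 mm; origin at the centre of its underside
- store_top (a point): centre of the top of the small flat store button (26 mm across), 64 mm above the table when up; moves with it
- store_button (a joint): how far the store button is pressed down, m: 0 up, 0.008 fully in (2 N to start it, about 5 N fully in; springs back)
- stop_top (a point): centre of the top of the mushroom stop button (44 mm across), 78 mm above the table; to be left alone
- stop_button (a joint): how far the stop button is pressed, m: 0 up, 0.008 fully in
- steel_block: steel set-up block 75 x 50 x 25 mm with three holes, lying flat; origin at the centre of its underside; bystander
- screwdriver: screwdriver with black handle, 170 mm long, lying; bystander
- bracket: grey printed L-bracket, foot 60 x 40 mm, 50 mm high; origin at the centre of its underside; bystander
- arbor: dark steel tapered arbor standing upright, 42 mm across at the foot, 58 mm high; origin at the centre of its underside; bystander
- oil_bottle: white closed bottle, 40 mm across, 110 mm high (the tallest loose thing); origin at the centre of its underside; bystander
- collar: flat steel ring, 48 mm across, 18 mm high; origin at the centre of its underside; bystander
- parts_tray: grey open tray 110 x 80 x 35 mm; origin at the centre of its underside; bystander
Mind the look-alikes: they are no part of the job. Leave any brown look-alike of the square_setter alone. Several things have the shape of the control_box; the one meant has the colours described above.

How it is judged:
By the outcome, as a careful person would: the job done as asked, in the order asked, and still so for the second after the job is handed in, with the robot touching nothing.
It also fails if it takes over 38 s, if anything falls off the work surface, if the arm or the gripper's body presses on something with over 40 N, if the wrist force passes 120 N, or if a joint passes its speed limit or range.

## Working session

There is one attempt and no reset: what is moved stays moved. The work goes in short steps, Python scripts to look and compute and a shell command to move; the robot and the scene stay as the last step left them, time stands still between calls to the robot, and variables do not carry over. Pictures are saved under pics/ and viewed, about 8 in all and at most 12, crops included, and the job is handed in when it is done.

```bash
mkdir -p pics
cat > h.py <<'E'
import numpy as np, cv2
from workcell import read_state, snapshot, camera_params
from scipy.spatial.transform import Rotation as R
def snap(n,f):
    s=read_state(); im=snapshot(n); cv2.imwrite('pics/'+f,im[:,:,::-1]); return s,im
def ray(n,u,v,s=None):
    c=camera_params(n); 
    if 'mount' in c:
        s=s or read_state(); T=np.eye(4);T[:3,:3]=R.from_quat(s['tcp_rot']).as_matrix();T[:3,3]=s['eef_pos'];W=T@np.array(c['mount'])
    else: W=np.linalg.inv(np.array(c['camera_from_world']))
    p=np.array([[[u,v]]],float); K=np.array([[c['fx'],0,c['cx']],[0,c['fy'],c['cy']],[0,0,1]])
    d=c.get('distortion',c.get('dist'))
    q=cv2.undistortPoints(p,K,np.array(d,float) if d is not None else None)[0,0]
    return W[:3,3],W[:3,:3]@np.array([q[0],-q[1],-1])
def onz(n,u,v,z,s=None):
    o,d=ray(n,u,v,s); return o+d*(z-o[2])/d[2]
E
python3 - <<'E'
from h import *
print(read_state())
for n in('scene','top','wrist'): print(n,{k:(np.round(v,3).tolist() if not isinstance(v,str) else v) for k,v in camera_params(n).items()})
s,a=snap('scene','s1.png'); s,b=snap('top','t1.png')
E
```

```text
{'time_s': 0.0, 'q': array([ 1.05801451,  0.46839804, -0.01160524,  1.60368862,  0.00599214,
        1.0714075 , -0.05630119]), 'joint_velocities': array([ 0.00035742, -0.00091827, -0.00023661, -0.0017091 , -0.00056089,
        0.00189128,  0.00036161]), 'effort': array([-5.62735495e-04, -5.32387626e+01,  2.12576048e-02, -2.51302886e+01,
        1.13479714e-02,  7.91189581e-03,  1.63296523e-07]), 'eef_pos': array([ 0.29393321, -0.57910431,  0.24429787]), 'tcp_rot': array([-0.60231759,  0.37050497, -0.36933758,  0.60293394]), 'wrist_force': array([-0.27937668,  0.66439973, -0.3033544 ]), 'torque': array([-0.02109651,  0.00598175, -0.03409686]), 'finger_gap': 0.08526174375942212}
scene {'fx': 473.074, 'fy': 473.074, 'cx': 317.667, 'cy': 205.385, 'camera_from_world': [[0.89, 0.456, 0.022, -0.561], [-0.306, 0.561, 0.77, 0.089], [0.339, -0.691, 0.638, -1.491], [0.0, 0.0, 0.0, 1.0]]}
top {'fx': 402.696, 'fy': 402.696, 'cx': 325.201, 'cy': 198.585, 'camera_from_world': [[0.03, -1.0, 0.008, 0.024], [0.997, 0.031, 0.066, -0.575], [-0.066, 0.006, 0.998, -1.328], [0.0, 0.0, 0.0, 1.0]]}
wrist {'fx': 338.354, 'fy': 338.354, 'cx': 319.698, 'cy': 199.259, 'mount': [[1.0, -0.001, -0.001, 0.0], [-0.001, 0.299, -0.954, -0.127], [0.001, 0.954, 0.299, 0.076], [0.0, 0.0, 0.0, 1.0]]}
```

View pics/t1.png

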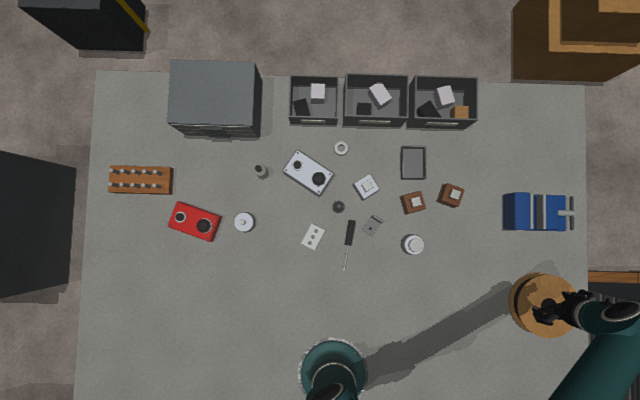

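View pics/s1.png

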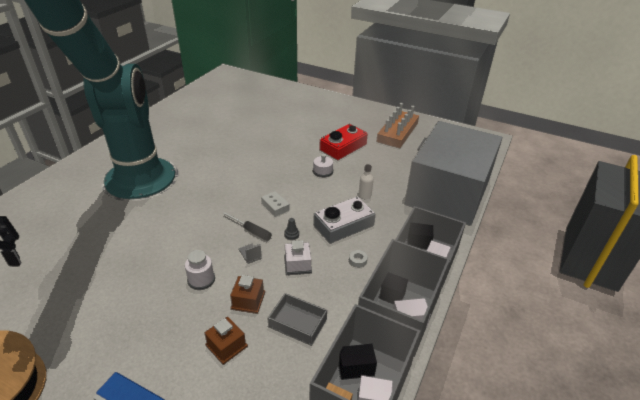

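The aluminium square setter is at top (366,186) and scene (298,257). The grey box is at top (308,173), with its small button near (297,164) and the mushroom near (319,179). The brown setters and the red box are look-alikes. I'll crop in closer for accurate pixels.

Run:
```python
from h import *
t=cv2.imread('pics/t1.png')[140:215,270:400]; s=cv2.imread('pics/s1.png')[190:280,270:390]
a=cv2.resize(t,None,fx=6,fy=6,interpolation=cv2.INTER_CUBIC)[:,:780]; 
cv2.imwrite('pics/c1.png',a)
g=cv2.cvtColor(cv2.imread('pics/t1.png'),cv2.COLOR_BGR2GRAY)
dark=(g<75).astype(np.uint8); n,l,st,ce=cv2.connectedComponentsWithStats(dark)
for i in range(1,n):
    x,y=ce[i]
    if 280<x<400 and 145<y<215 and st[i,4]>10: print('dark',ce[i],st[i])
for th in (200,225,240):
  n,l,st,ce=cv2.connectedComponentsWithStats((g>th).astype(np.uint8))
  for i in range(1,n):
    x,y=ce[i]
    if 280<x<400 and 145<y<215 and st[i,4]>10: print(th,ce[i],st[i])
for nm,u,v,z in(('anvil',366,183,.074),('store',297,164,.064),('stop',319,179,.078)): print(nm,onz('top',u,v,z))
for nm,u,v,z in(('anvil',297,247,.074),('store',357,205,.064),('stop',332,212,.078)): print(nm,onz('scene',u,v,z))
```

```text
dark [296.97560976 164.34146341] [294 161   7   8  41]
dark [301.73170732 184.48780488] [284 173  37  23  41]
dark [318.288 178.4  ] [312 173  13  12 125]
dark [357.84615385 192.53846154] [353 185  11  16  26]
dark [337.73333333 206.78888889] [333 201  11  12  90]
anvil [ 0.62418038 -0.08764653  0.074     ]
store [0.68026254 0.13708773 0.064     ]
stop [0.63191025 0.06393163 0.078     ]
anvil [ 0.62398661 -0.1028229   0.074     ]
store [0.68501721 0.12835005 0.064     ]
stop [0.64385724 0.05335548 0.078     ]
```

View pics/c1.png

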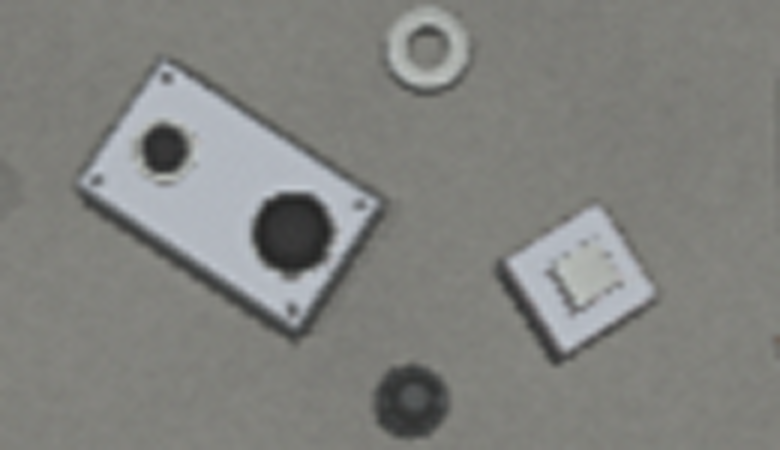

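```bash
python3 -m pendant '[{"dx":-0.24,"dz":0.42,"gripper":1},{"dx":-0.48,"dz":0.85,"gripper":1},{"dx":-0.48,"dz":0.85,"gripper":1}]'
python3 -m pendant '[{"dx":-0.24,"dz":0.42,"gripper":1},{"dx":-0.48,"dz":0.85,"gripper":1},{"dx":-0.48,"dz":0.85,"gripper":1}]'
python3 -c "
from h import *
print(onz('top',368,185.4,.074),onz('top',297.2,164.7,.064),onz('top',318.5,178.6,.078))"
```

```text
[ 0.61662401 -0.09426958  0.074     ] [0.67799183 0.13635798 0.064     ] [0.63314961 0.06557562 0.078     ]invalid input
invalid input
```

```bash
python3 -m pendant '[{"dx":-0.24,"dy":0,"dz":0.42,"wx":0,"wy":0,"wz":0,"gripper":1},{"dx":-0.48,"dy":0,"dz":0.85,"wx":0,"wy":0,"wz":0,"gripper":1},{"dx":-0.48,"dy":0,"dz":0.85,"wx":0,"wy":0,"wz":0,"gripper":1}]'
```

```text
time_s: 0.48
eef_pos: [0.3516, -0.4937, 0.2442]
tcp_rot: [-0.603, 0.368, -0.367, 0.605]
wrist_force: [-0.7, 0.3, 0.1]
finger_gap: 0.0319
```

```bash
python3 -m pendant '[{"dx":-0.24,"dy":0,"dz":0.42,"wx":0,"wy":0,"wz":0,"gripper":1},{"dx":-0.48,"dy":0,"dz":0.9,"wx":0,"wy":0,"wz":0,"gripper":1},{"dx":-0.48,"dy":0,"dz":0.9,"wx":0,"wy":0,"wz":0,"gripper":1}]'
python3 -m pendant '[{"dx":-0.24,"dy":0,"dz":0.42,"wx":0,"wy":0,"wz":0,"gripper":1},{"dx":-0.48,"dy":0,"dz":0.9,"wx":0,"wy":0,"wz":0,"gripper":1},{"dx":-0.48,"dy":0,"dz":0.9,"wx":0,"wy":0,"wz":0,"gripper":1}]'
python3 -m pendant '[{"dx":-0.24,"dy":0,"dz":0.42,"wx":0,"wy":0,"wz":0,"gripper":1},{"dx":-0.48,"dy":0,"dz":0.9,"wx":0,"wy":0,"wz":0,"gripper":1},{"dx":-0.48,"dy":0,"dz":0.9,"wx":0,"wy":0,"wz":0,"gripper":1}]'
cat >> h.py <<'E'
def go(x,y,z):
    s=read_state(); M=R.from_quat(s['tcp_rot']).as_matrix(); d=M.T@(np.array([x,y,z])-s['eef_pos'])
    # turn to bring tool y straight down
    w=M.T@np.cross(M[:,1],[0,0,-1])
    print('t',s['time_s'],'pos',np.round(s['eef_pos'],4),'F',np.round(s['wrist_force'],2),'d/0.1',np.round(d/.1,3),'w',np.round(w/np.radians(120),4),'gap',round(s['finger_gap'],4),'zaz',np.degrees(np.arctan2(M[1,2],M[0,2])))
E
python3 -c "
from h import *
go(.617,-.094,.2)"
```

```text
time_s: 0.85
eef_pos: [0.4125, -0.4059, 0.2445]
tcp_rot: [-0.603, 0.366, -0.365, 0.607]
wrist_force: [0.5, -0.7, 0.3]
finger_gap: -0.0002
time_s: 1.23
eef_pos: [0.472, -0.3183, 0.2449]
tcp_rot: [-0.604, 0.364, -0.363, 0.609]
wrist_force: [0.2, -0.5, 0.2]
finger_gap: 0.0
time_s: 1.6
eef_pos: [0.5305, -0.2308, 0.2455]
tcp_rot: [-0.604, 0.362, -0.361, 0.611]
wrist_force: [0.0, -1.5, 0.3]
finger_gap: -0.0001
t 1.6 pos [ 0.5305 -0.2308  0.2455] F [ 0.03 -1.46  0.26] d/0.1 [-0.788  0.47   1.41 ] w [-0.0032 -0.     -0.003 ] gap -0.0001 zaz 28.455539927246072
```

```bash
python3 -m pendant '[{"dx":-0.2,"dy":0,"dz":0.42,"wx":0,"wy":0,"wz":0,"gripper":1},{"dx":-0.4,"dy":0,"dz":0.8,"wx":0,"wy":0,"wz":0,"gripper":1},{"dx":-0.4,"dy":0,"dz":0.8,"wx":0,"wy":0,"wz":0,"gripper":1}]'
python3 -m pendant '[{"dx":-0.2,"dy":0.1,"dz":0.35,"wx":0,"wy":0,"wz":0,"gripper":1},{"dx":-0.4,"dy":0.3,"dz":0.61,"wx":-0.003,"wy":0,"wz":-0.003,"gripper":1},{"dx":-0.4,"dy":0.3,"dz":0.61,"wx":-0.003,"wy":0,"wz":-0.003,"gripper":1},{"dx":-0.4,"dy":0.3,"dz":0.61,"wx":-0.003,"wy":0,"wz":-0.003,"gripper":1}]'
python3 -c "
from h import *
go(.617,-.094,.2)
s,im=snap('wrist','w1.png')"
```

```text
time_s: 1.98
eef_pos: [0.5827, -0.1562, 0.2459]
tcp_rot: [-0.605, 0.362, -0.36, 0.612]
wrist_force: [0.4, -0.2, 0.6]
finger_gap: 0.0002
time_s: 2.48
eef_pos: [0.6166, -0.0949, 0.2165]
tcp_rot: [0.608, -0.362, 0.362, -0.607]
wrist_force: [0.0, -0.5, 0.1]
finger_gap: -0.0002
t 2.475 pos [ 0.6166 -0.0949  0.2165] F [ 0.02 -0.47  0.06] d/0.1 [-0.006  0.165  0.008] w [0.0004 0.     0.0002] gap -0.0002 zaz 28.46328598746878
```

View pics/w1.png

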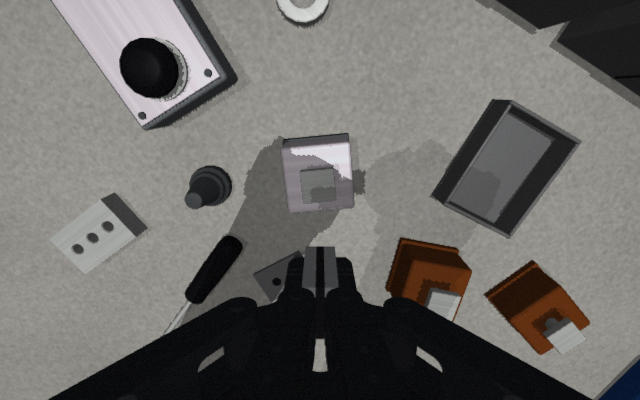

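Run:
```python
from h import *
im=cv2.imread('pics/w1.png'); cv2.imwrite('pics/w1c.png',cv2.resize(im[120:225,260:380],None,fx=5,fy=5,interpolation=cv2.INTER_CUBIC))
for u,v in ((318,186),(318,188),(301,170),(336,203)): print(onz('wrist',u,v,.074))
s=read_state(); print(onz('wrist',318,250,.2))
```

```text
[ 0.61905857 -0.09300534  0.074     ]
[ 0.61755002 -0.09382127  0.074     ]
[ 0.6243288  -0.07440821  0.074     ]
[ 0.61326079 -0.11332965  0.074     ]
[ 0.62195861 -0.09183304  0.2       ]
```

View pics/w1c.png

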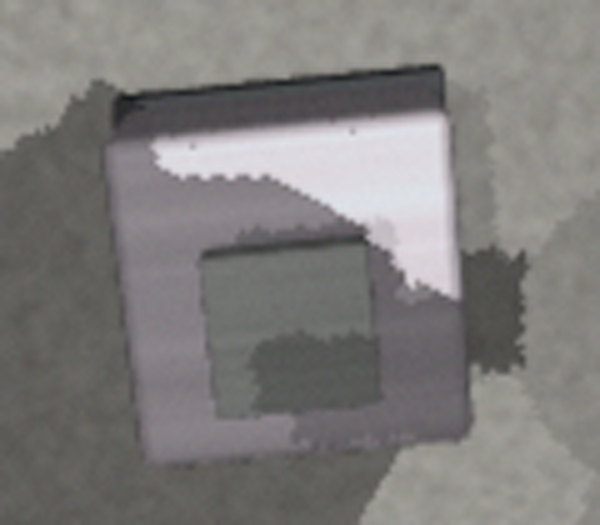

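The wrist crop puts the anvil top at pixel (318.4,185.8), about (0.619,-0.093), which agrees with the top view to 2 mm. The gripper's shadow falls across it. Next I'll descend.

```bash
python3 -m pendant '[{"dx":0,"dy":0.3,"dz":0.02,"wx":0,"wy":0,"wz":0,"gripper":1},{"dx":-0.01,"dy":0.6,"dz":0.02,"wx":0,"wy":0,"wz":0,"gripper":1},{"dx":-0.01,"dy":0.9,"dz":0.02,"wx":0,"wy":0,"wz":0,"gripper":1},{"dx":-0.01,"dy":1.0,"dz":0.02,"wx":0,"wy":0,"wz":0,"gripper":1},{"dx":-0.01,"dy":1.0,"dz":0.02,"wx":0,"wy":0,"wz":0,"gripper":1}]'
python3 -c "
from h import *
go(.618,-.0935,.094)"
```

```text
time_s: 3.15
eef_pos: [0.618, -0.0946, 0.1171]
tcp_rot: [0.608, -0.362, 0.363, -0.607]
wrist_force: [-0.1, 0.2, 0.2]
finger_gap: 0.0002
t 3.15 pos [ 0.618  -0.0946  0.1171] F [-0.06  0.21  0.17] d/0.1 [-0.01   0.231  0.006] w [0.0002 0.     0.0006] gap 0.0002 zaz 28.33653110469967
```

```bash
python3 -m pendant '[{"dx":-0.01,"dy":0.1,"dz":0.005,"wx":0,"wy":0,"wz":0,"gripper":1},{"dx":-0.01,"dy":0.2,"dz":0.005,"wx":0,"wy":0,"wz":0,"gripper":1},{"dx":-0.01,"dy":0.23,"dz":0.005,"wx":0,"wy":0,"wz":0,"gripper":1},{"dx":-0.01,"dy":0.23,"dz":0.005,"wx":0,"wy":0,"wz":0,"gripper":1}]'
python3 -c "
from h import *
go(.618,-.0935,.082)
s,im=snap('wrist','w2.png')"
```

```text
time_s: 3.65
eef_pos: [0.6178, -0.0934, 0.0939]
tcp_rot: [0.608, -0.362, 0.362, -0.607]
wrist_force: [0.0, 0.2, 0.3]
finger_gap: 0.0003
t 3.65 pos [ 0.6178 -0.0934  0.0939] F [0.02 0.17 0.3 ] d/0.1 [0.002 0.119 0.002] w [ 0.0004 -0.      0.0004] gap 0.0003 zaz 28.34639629496115
```

View pics/w2.png

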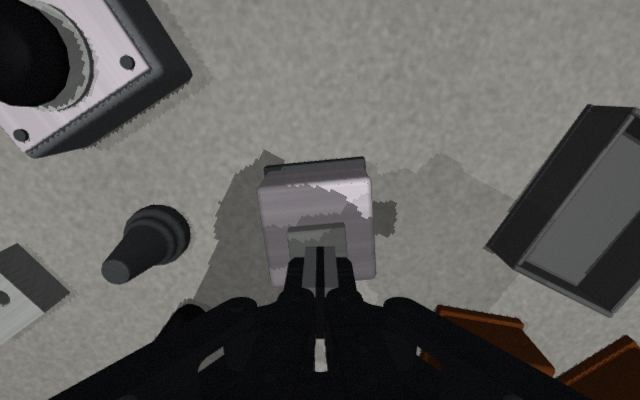

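The fingertips at (320,250) are centred on the anvil, whose front edge is at row 226. I'll press in small steps and watch the force.

```bash
python3 -m pendant '[{"dx":0,"dy":0.03,"dz":0,"wx":0,"wy":0,"wz":0,"gripper":1},{"dx":0,"dy":0.06,"dz":0,"wx":0,"wy":0,"wz":0,"gripper":1},{"dx":0,"dy":0.08,"dz":0,"wx":0,"wy":0,"wz":0,"gripper":1},{"dx":0,"dy":0.08,"dz":0,"wx":0,"wy":0,"wz":0,"gripper":1}]'
python3 -c "
from h import *
go(.618,-.0935,.082)"
```

```text
time_s: 4.2
eef_pos: [0.6181, -0.0934, 0.0863]
tcp_rot: [0.608, -0.362, 0.363, -0.607]
wrist_force: [-0.0, 0.2, 2.2]
finger_gap: -0.0
t 4.2 pos [ 0.6181 -0.0934  0.0863] F [-0.01  0.23  2.2 ] d/0.1 [ 0.     0.043 -0.002] w [ 0.0001 -0.      0.0006] gap -0.0 zaz 28.348000759818657
```

```bash
python3 -m pendant '[{"dx":0,"dy":0.02,"dz":0,"wx":0,"wy":0,"wz":0,"gripper":1},{"dx":0,"dy":0.045,"dz":0,"wx":0,"wy":0,"wz":0,"gripper":1},{"dx":0,"dy":0.045,"dz":0,"wx":0,"wy":0,"wz":0,"gripper":1}]'
python3 -c "
from h import *
go(.618,-.0935,.082)
for i in range(3): snapshot('wrist'); go(.618,-.0935,.082)
"
```

```text
time_s: 4.58
eef_pos: [0.6182, -0.0934, 0.0819]
tcp_rot: [0.608, -0.362, 0.363, -0.607]
wrist_force: [-1.6, -0.6, 5.0]
finger_gap: 0.0001
t 4.575 pos [ 0.6182 -0.0934  0.0819] F [-1.62 -0.59  4.97] d/0.1 [ 0.    -0.001 -0.002] w [0.0001 0.     0.0006] gap 0.0001 zaz 28.350311669384944
t 4.625 pos [ 0.6182 -0.0934  0.0819] F [-1.31  0.44  4.86] d/0.1 [ 0.    -0.001 -0.002] w [ 0.0001 -0.      0.0006] gap 0.0 zaz 28.348585563048598
t 4.675 pos [ 0.6182 -0.0934  0.082 ] F [-1.42 -0.21  4.  ] d/0.1 [ 0.    -0.    -0.002] w [ 0.0001 -0.      0.0006] gap 0.0 zaz 28.3485612071939
t 4.725 pos [ 0.6182 -0.0934  0.0819] F [-1.23  0.72  5.02] d/0.1 [ 0.    -0.001 -0.002] w [ 0.0001 -0.      0.0006] gap -0.0 zaz 28.347246780797438
```

5 N at 6 mm is half travel. I'll hold for a bit over 0.75 s, then lift straight up.

```bash
python3 -m pendant '[{"dx":0,"dy":0,"dz":0,"wx":0,"wy":0,"wz":0,"gripper":1},{"dx":0,"dy":0,"dz":0,"wx":0,"wy":0,"wz":0,"gripper":1},{"dx":0,"dy":0,"dz":0,"wx":0,"wy":0,"wz":0,"gripper":1},{"dx":0,"dy":0,"dz":0,"wx":0,"wy":0,"wz":0,"gripper":1},{"dx":0,"dy":0,"dz":0,"wx":0,"wy":0,"wz":0,"gripper":1},{"dx":0,"dy":0,"dz":0,"wx":0,"wy":0,"wz":0,"gripper":1}]'
python3 -m pendant '[{"dx":0,"dy":-0.03,"dz":0,"wx":0,"wy":0,"wz":0,"gripper":1},{"dx":0,"dy":-0.06,"dz":0,"wx":0,"wy":0,"wz":0,"gripper":1},{"dx":0,"dy":-0.1,"dz":0,"wx":0,"wy":0,"wz":0,"gripper":1},{"dx":0,"dy":-0.3,"dz":0,"wx":0,"wy":0,"wz":0,"gripper":1},{"dx":0,"dy":-0.7,"dz":0,"wx":0,"wy":0,"wz":0,"gripper":1},{"dx":0,"dy":-0.9,"dz":0,"wx":0,"wy":0,"wz":0,"gripper":1},{"dx":0,"dy":-0.9,"dz":0,"wx":0,"wy":0,"wz":0,"gripper":1}]'
python3 -c "
from h import *
go(.678,.136,.17)"
```

```text
time_s: 5.48
eef_pos: [0.6182, -0.0934, 0.0819]
tcp_rot: [0.608, -0.362, 0.363, -0.607]
wrist_force: [-1.9, -0.3, 4.2]
finger_gap: -0.0
time_s: 6.35
eef_pos: [0.6192, -0.0934, 0.1741]
tcp_rot: [-0.607, 0.361, -0.364, 0.607]
wrist_force: [-0.9, -0.5, -0.3]
finger_gap: -0.0001
t 6.35 pos [ 0.6192 -0.0934  0.1741] F [-0.88 -0.5  -0.31] d/0.1 [-1.74   0.039  1.606] w [-0.0014  0.      0.0018] gap -0.0001 zaz 28.34621164780703
```

```bash
python3 -m pendant '[{"dx":-0.43,"dy":0,"dz":0.4,"wx":0,"wy":0,"wz":0,"gripper":1},{"dx":-0.87,"dy":0,"dz":0.8,"wx":0,"wy":0,"wz":0.002,"gripper":1},{"dx":-0.87,"dy":0,"dz":0.8,"wx":-0.001,"wy":0,"wz":0.002,"gripper":1},{"dx":-0.87,"dy":0,"dz":0.8,"wx":-0.001,"wy":0,"wz":0.002,"gripper":1}]'
python3 -m pendant '[{"dx":-0.43,"dy":0,"dz":0.4,"wx":0,"wy":0,"wz":0,"gripper":1},{"dx":-0.87,"dy":0,"dz":0.8,"wx":0,"wy":0,"wz":0,"gripper":1},{"dx":-0.87,"dy":0,"dz":0.8,"wx":0,"wy":0,"wz":0,"gripper":1},{"dx":-0.87,"dy":0,"dz":0.8,"wx":0,"wy":0,"wz":0,"gripper":1}]'
python3 -c "
from h import *
go(.678,.136,.17)
s,im=snap('wrist','w3.png'); snap('scene','s2.png')"
```

```text
time_s: 6.85
eef_pos: [0.6475, 0.0208, 0.1724]
tcp_rot: [0.608, -0.363, 0.362, -0.607]
wrist_force: [0.3, -0.3, -0.4]
finger_gap: -0.0
time_s: 7.35
eef_pos: [0.6763, 0.1329, 0.1714]
tcp_rot: [0.608, -0.363, 0.362, -0.606]
wrist_force: [0.1, -0.5, 0.6]
finger_gap: 0.0001
t 7.35 pos [0.6763 0.1329 0.1714] F [ 0.11 -0.46  0.63] d/0.1 [-0.019  0.014  0.03 ] w [ 0.0019 -0.      0.0001] gap 0.0001 zaz 28.263157087818307
```

View pics/w3.png

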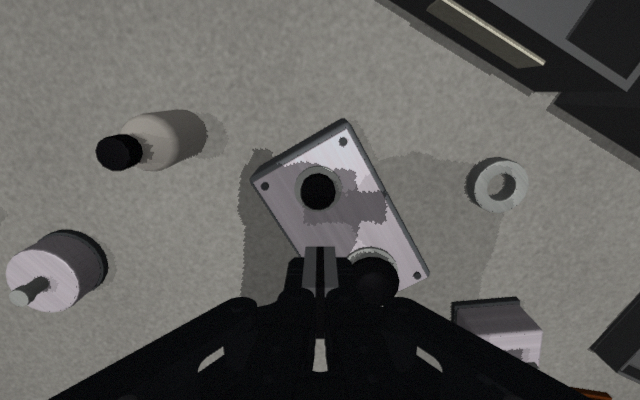

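Run:
```python
from h import *
im=cv2.imread('pics/w3.png'); g=cv2.cvtColor(im,cv2.COLOR_BGR2GRAY)
n,l,st,ce=cv2.connectedComponentsWithStats((g<40).astype(np.uint8))
for i in range(1,n):
    if 290<ce[i][0]<345 and 165<ce[i][1]<215: print(ce[i],st[i]); p=onz('wrist',*ce[i],.064); print(p)
go(p[0],p[1],.1)
```

```text
[317.6007984  191.33832335] [ 301  173   35   37 1002]
[0.68336215 0.13656507 0.064     ]
t 7.45 pos [0.6766 0.1319 0.1718] F [-0.09  0.29 -0.09] d/0.1 [-0.009  0.718  0.084] w [0.0016 0.     0.0002] gap -0.0001 zaz 28.160963373835568
```

```bash
python3 -m pendant '[{"dx":-0.01,"dy":0.2,"dz":0.06,"wx":0.001,"wy":0,"wz":0,"gripper":1},{"dx":-0.01,"dy":0.5,"dz":0.06,"wx":0.001,"wy":0,"wz":0,"gripper":1},{"dx":-0.01,"dy":0.7,"dz":0.06,"wx":0.001,"wy":0,"wz":0,"gripper":1},{"dx":-0.01,"dy":0.82,"dz":0.06,"wx":0.001,"wy":0,"wz":0,"gripper":1},{"dx":-0.01,"dy":0.82,"dz":0.06,"wx":0.001,"wy":0,"wz":0,"gripper":1}]'
python3 -c "
from h import *
go(.6815,.136,.072)
s,im=snap('wrist','w4.png'); snap('scene','s3.png')
a=cv2.imread('pics/w4.png')[130:330,180:440]; b=cv2.imread('pics/s3.png')[170:290,260:416]
cv2.imwrite('pics/c4.png',np.vstack([cv2.resize(a,(390,300)),cv2.resize(b,(390,300))]))"
```

```text
time_s: 8.07
eef_pos: [0.6807, 0.1352, 0.0887]
tcp_rot: [0.607, -0.364, 0.363, -0.606]
wrist_force: [0.6, -0.0, 0.3]
finger_gap: 0.0
t 8.075 pos [0.6807 0.1352 0.0887] F [ 0.64 -0.02  0.3 ] d/0.1 [-0.003  0.167  0.011] w [ 0.0014 -0.     -0.    ] gap 0.0 zaz 28.15173413934149
```

View pics/c4.png

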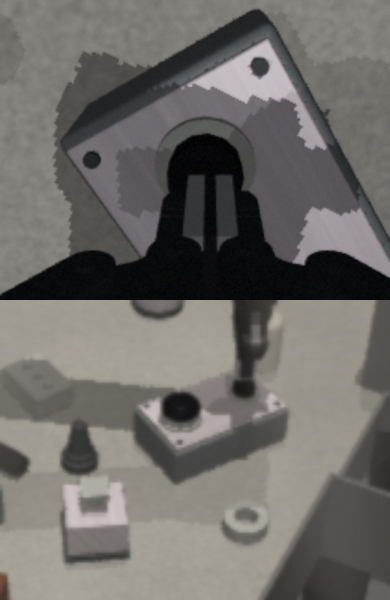

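The fingertips are over the store button, within about 2 mm, and clear of the mushroom. The square anvil is back up. Now I'll press.

```bash
python3 -m pendant '[{"dx":0,"dy":0.06,"dz":0.01,"wx":0,"wy":0,"wz":0,"gripper":1},{"dx":0,"dy":0.11,"dz":0.01,"wx":0,"wy":0,"wz":0,"gripper":1},{"dx":0,"dy":0.15,"dz":0.01,"wx":0,"wy":0,"wz":0,"gripper":1},{"dx":0,"dy":0.17,"dz":0.01,"wx":0,"wy":0,"wz":0,"gripper":1},{"dx":0,"dy":0.17,"dz":0.01,"wx":0,"wy":0,"wz":0,"gripper":1}]'
python3 -c "
from h import *
go(.6815,.136,.070)"
```

```text
time_s: 8.8
eef_pos: [0.6828, 0.1362, 0.0738]
tcp_rot: [0.607, -0.363, 0.364, -0.607]
wrist_force: [-0.6, 0.1, 3.4]
finger_gap: -0.0002
t 8.8 pos [0.6828 0.1362 0.0738] F [-0.65  0.09  3.43] d/0.1 [-0.005  0.038 -0.013] w [-0.0002  0.      0.0004] gap -0.0002 zaz 28.157961485117895
```

```bash
python3 -m pendant '[{"dx":0,"dy":0.02,"dz":-0.01,"wx":0,"wy":0,"wz":0,"gripper":1},{"dx":0,"dy":0.04,"dz":-0.01,"wx":0,"wy":0,"wz":0,"gripper":1},{"dx":0,"dy":0.04,"dz":-0.01,"wx":0,"wy":0,"wz":0,"gripper":1},{"dx":0,"dy":0.04,"dz":-0.01,"wx":0,"wy":0,"wz":0,"gripper":1}]'
python3 -c "
from h import *
go(.6815,.136,.070)"
```

```text
time_s: 9.3
eef_pos: [0.6827, 0.1361, 0.0704]
tcp_rot: [-0.606, 0.363, -0.364, 0.607]
wrist_force: [2.6, 1.6, 4.6]
finger_gap: 0.0001
t 9.3 pos [0.6827 0.1361 0.0704] F [2.59 1.62 4.6 ] d/0.1 [-0.005  0.004 -0.011] w [-0.0011 -0.      0.0005] gap 0.0001 zaz 28.163323915502524
```

Not yet at the stop. I'll go 1.5 mm further and look for a sharp force rise.

```bash
python3 -m pendant '[{"dx":0,"dy":0.01,"dz":0,"wx":0,"wy":0,"wz":0,"gripper":1},{"dx":0,"dy":0.015,"dz":0,"wx":0,"wy":0,"wz":0,"gripper":1},{"dx":0,"dy":0.015,"dz":0,"wx":0,"wy":0,"wz":0,"gripper":1}]'
```

```text
time_s: 9.68
eef_pos: [0.6828, 0.1362, 0.0701]
tcp_rot: [-0.606, 0.363, -0.364, 0.607]
wrist_force: [-1.7, 1.1, 11.4]
finger_gap: 0.0002
```

The force rose to 11.4 N and the position stalled at 0.070, so the button is fully in. Now I'll release and withdraw upward.

```bash
python3 -m pendant '[{"dx":0,"dy":0.015,"dz":0,"wx":0,"wy":0,"wz":0,"gripper":1},{"dx":0,"dy":-0.03,"dz":0,"wx":0,"wy":0,"wz":0,"gripper":1},{"dx":0,"dy":-0.08,"dz":0,"wx":0,"wy":0,"wz":0,"gripper":1},{"dx":0,"dy":-0.14,"dz":0,"wx":0,"wy":0,"wz":0,"gripper":1},{"dx":0,"dy":-0.4,"dz":0,"wx":0,"wy":0,"wz":0,"gripper":1},{"dx":0,"dy":-0.8,"dz":0,"wx":0,"wy":0,"wz":0,"gripper":1},{"dx":0,"dy":-1.0,"dz":0,"wx":0,"wy":0,"wz":0,"gripper":1}]'
python3 -m pendant '[{"dx":0,"dy":-0.4,"dz":0,"wx":0,"wy":0,"wz":0,"gripper":1},{"dx":0,"dy":-0.7,"dz":-0.3,"wx":0,"wy":0,"wz":0,"gripper":1},{"dx":0,"dy":-0.7,"dz":-0.8,"wx":0,"wy":0,"wz":0,"gripper":1},{"dx":0,"dy":-0.7,"dz":-0.8,"wx":0,"wy":0,"wz":0,"gripper":1},{"dx":0,"dy":-0.7,"dz":-0.8,"wx":0,"wy":0,"wz":0,"gripper":1}]'
python3 -c "
from h import *
snap('scene','s5.png')
a=cv2.imread('pics/s5.png')[130:330,180:440]; b=cv2.imread('pics/s1.png')[130:330,180:440]
cv2.imwrite('pics/c5.png',cv2.resize(np.hstack([b,a]),None,fx=1.5,fy=1.5))"
```

```text
time_s: 10.55
eef_pos: [0.6826, 0.136, 0.1716]
tcp_rot: [-0.606, 0.362, -0.364, 0.607]
wrist_force: [0.1, 0.1, 0.4]
finger_gap: -0.0001
time_s: 11.18
eef_pos: [0.6118, 0.0981, 0.2411]
tcp_rot: [-0.606, 0.363, -0.364, 0.607]
wrist_force: [-0.7, 0.7, 0.1]
finger_gap: -0.0002
```

View pics/c5.png

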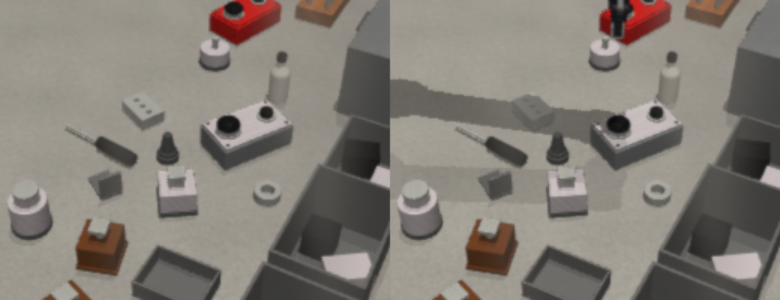

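The before and after views match. The anvil and store button are both back up, nothing has moved, and the arm is clear.

```bash
python3 -c "
from workcell import close_job
print(close_job())"
```

```text
the job is handed in; nothing more can be done
None
```

The touch-off and the store press are both done in that order, and I handed the job in at about 11.2 s of the 38 s allowed.

- **Touch-off:** I pressed the aluminium square setter's anvil with the closed fingertips to about 6 mm of its 12 mm. The force read 4–5 N, as expected at half travel. I held it for about 0.9 s and then let it come back up.
- **Store button:** I pressed it until it stalled at 8 mm with the force rising to 11.4 N, which shows it was fully in. I then released it and withdrew upward.
- **Last checks:** Side by side, the start and end scene pictures show the anvil and store button up and nothing else moved. The arm is clear with the TCP at z = 0.241 m and wrist force under 1 N.
- **Disagreements:** The camera views put the store button up to about 9 mm apart, and the scene camera's anvil position differed by about the same. For both targets I went by the top and wrist views, which agreed within about 2 mm for the anvil and 5 mm for the button.
- **Command error:** My first two move commands were refused as invalid because some fields were missing. The arm did not move.

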